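Seat the glaze-mixing jar on its three-pin drive

ROBOT

A 6-joint arm with a two-finger parallel gripper is mounted at the origin on the work surface. World frame = base frame: x ahead of the robot, y to its left, z up, the work surface at z = 0. Lengths are in m, angles in rad, forces in N, time in s.
With the tool pointing down it reaches from about 0.25 to 0.85 m from the base axis. Payload 12.5 kg.
Tool frame: the origin (TCP) lies between the finger pads; the fingertips stand 8 mm ahead of it and the grasp point (between the pads) lies 11 mm behind it (r.nose_length is the z of the fingertips in the tool frame, in m); z points along the fingers, y is the direction in which the jaws open and shut (so a half turn about z gives the same grasp; the last joint's range is limited). The gripper opens to 93 mm and grips with 3 to 60 N. Pads are 15 mm wide; open, the fingers measure 128 mm over their backs; the gripper's body (75 mm by 188 mm) begins 65 mm behind the grasp point.
Start: joints at [1.197, 0.351, 1.652, -0, 1.139, -0.085], TCP at [0.157, 0.527, 0.227] pointing down, gripper open.
Joint ranges: [-2.75, 2.75], [-0.79, 2.1], [0.01, 2.65], [-1.57, 4.71], [0.07, 3.14], [-2.87, 2.87]. Speed limits (rad/s): [2.22, 2.22, 2.79, 3.14, 3.14, 3.14].

INTERFACE

Orientations are given as a rotation vector (axis times angle).
In Python, from cell import r, snapshot gives the robot as it stands.
- The arm moves only by the shell command python3 -m crank 'ROWS' [FORCE]. ROWS is JSON, one flat list of numbers, 5 for each row, row after row: the shift along the tool's x, y, z in cm, then the turn about the tool's z in degrees, then the closure, from 0 (fully open) to 1 (shut). In form: [tx, ty, tz, roll, grip, tx, ty, tz, roll, grip, ...]. A call has 1 to 5 rows; each row is the pose to reach, as a shift and turn from the pose measured when the call began, along the tool's axes at that moment; what a row does not reach only later rows make up. A row lasts 1/8 s, in which the tool goes at most 62.5 mm and 10.7 degrees, less where a joint would pass 70% of its speed; a pose out of reach is approached as far as the arm can. A call with a gripper value outside its range is refused whole. The fingers move at their own pace and stop on an object; FORCE is the grip in N (left out, the last holds). Time passes only in rows, so rows that repeat a pose let the fingers close. It gives the time, the measured TCP pose, the force and the opening at its end, in the units of the state.
- r.observe(): the state, without advancing time (a new reading comes with each control period).
- snapshot(name): name is "scene" or "top"; returns a dict with "frame" (384x512x3 uint8, red, green, blue), "K" (3x3 intrinsics, pixels), "dist" ([k1, k2, p1, p2, k3] as OpenCV has them; the pictures are not rectified), "pose" (4x4, takes a point from camera to world coordinates). Camera axes: x right, y down, z forward; pixel columns grow to the right and rows downward; lengths in m; the calibration is good to about 2 mm. A picture is of the moment at which its call begins. There is no depth.
- r.job_done(): hands the job in, once; it reports no verdict.
The state is a dict: "time": time; "q": joint angles; "qd": joint speeds; "joint_torque": joint torques, N m; "tool_pos": TCP position; "ee_rot": TCP orientation; "contact_force": force on the tool from outside, world axes, zero at the start; "moment": the same for the moment, N m; "opening": finger opening in m.
Only numpy, scipy, OpenCV 4.12 (cv2) and the standard library are available. Lean on these libraries where they do the work, as an engineer would, in place of code of your own. Each camera call takes 0.05 s, during which the arm holds its last target. There are 200 camera calls.

TASK

Lift the mixing jar with the blue lid by the bar on its lid and seat it on the grey glaze mixer, fully home and level: the turntable's three brass pins must drop into the three holes under the jar, so that its foot lies flush on the turntable. The turntable was left at some angle, so feel for the pins by turning the jar gently on them, keep the jar upright, do not slam it down, and leave the yellow-lidded jar and everything else on the bench where it is.

Things in the scene. Friction and masses are not known exactly. Their poses are not given: they have to be found in the camera images.
- jar: The mixing jar, loose, about 0.65 kg (varies): black square foot 116 x 116 mm, 18 mm high; above it a cream cylinder 112 mm across, blue lid 118 mm across with its top at 106 mm, and on the lid the bar to grip. Origin: centre of the underside; z up.
- jar_bar (a point): Centre of the solid blue bar on the jar's lid, 123 mm above the jar's underside, on its axis; axes as the jar's. The bar is 80 mm long (along x), 20 mm wide (along y) and runs from 105 to 141 mm above the underside.
- jar_holes (a point): Centre of the jar's underside (the jar's origin), axes as the jar's. Here is a central recess 40 mm across, 18 mm deep, and around it three holes 14 mm across, 18 mm deep, centred 42 mm out at 0, 120 and 240 degrees from x: the jar fits in three ways, a third of a turn apart.
- mixer: The mixer base, fixed: grey housing 180 x 180 mm, its top at 62 mm, with a steel turntable 124 mm across on it (top at 70 mm). Origin: centre of the underside, z up; the front, with a black knob and a green panel, faces -x. The turntable is stiff to turn (about 1 N m). Resting on the pin tops, the jar stands 10 mm too high, already centred by the spigot.
- seat (a point): Centre of the turntable's top, 70 mm above the mixer's underside, where the jar's origin is when home; mixer's axes. Here a black spigot, 38 mm wide to 10 mm up, coned to 24 mm at 16 mm, and three brass pins 12 mm wide, 10 mm high, 42 mm out, 120 degrees apart. Their angle is not measured: one lies within 26 degrees either way of the mixer's +x; see it from above or feel for it.
- spare_jar: Bystander: a jar of the same size and shape, but with a yellow lid and bar and no holes underneath. Origin: centre of the underside.
- mushroom: Bystander: white plaster mushroom, 72 mm across, 104 mm high. Origin: centre of the underside.
- bowl: Bystander: terracotta bowl 120 mm across, 55 mm high. Origin: centre of the underside.
- slab: Bystander: white plaster slab 130 x 90 x 40 mm. Origin: centre of the underside.
- mug: Bystander: blue mug 80 mm across, 90 mm high. Origin: centre of the underside.
- brush: Bystander: paint brush lying on the bench. Origin on its handle's axis line, at bench height; x along it.
- spatula: Bystander: spatula lying on the bench. Origin under it, at bench height; x along it.

How it is judged:
At the end, for the whole second after the job is handed in: The blue-lidded jar stands on the mixer's turntable with the pins in its holes: its underside within 3 mm of the turntable's face, its axis within 4 mm of the turntable's, upright within 2 degrees, released and at rest (z of jar in the frame of seat between -0.003 and 0.003 m and horizontal distance between jar and seat below 0.004 m and angle between jar's own z axis and vertical below 0.035 rad and linear speed of jar below 0.01 m/s and angular speed of jar below 0.05 rad/s); the robot touches nothing.
It fails at once if the jar is slammed, dropped or forced onto the mixer (over 150 N, or faster than 0.65 m/s within 50 mm of its seat) (contact force between jar and mixer above 150 N or (distance between jar and seat below 0.05 m and linear speed of jar above 0.65 m/s)).
It fails at once if the jar is tipped more than 20 degrees (angle between jar's own z axis and vertical above 0.35 rad).
It fails at once if a bystander is pushed more than 30 mm from its place (distance of any of spare_jar, mushroom, bowl, slab, mug, brush, spatula from where it was at the start of the episode above 0.03 m).
It fails at once if an upright bystander is knocked over (angle between any of spare_jar, mushroom, bowl, slab, mug's own z axis and vertical above 0.5 rad).
It also fails if it takes over 58 s, if anything falls off the work surface, if the arm or the gripper's body presses on something with over 40 N, if the wrist force passes 120 N, or if a joint passes its speed limit or range.

## Working session

There is one attempt and no reset: what is moved stays moved. The work goes in short steps, Python scripts to look and compute and a shell command to move; the robot and the scene stay as the last step left them, time stands still between calls to the robot, and variables do not carry over. Pictures are saved under pics/ and viewed, about 8 in all and at most 12, crops included, and the job is handed in when it is done.

```bash
mkdir -p pics; ls; python3 - <<'E'
from cell import r, snapshot
import cv2,pickle
o=r.observe();print(o)
for n in("top","scene"):
    s=snapshot(n);pickle.dump(s,open(f"pics/{n}0.pkl","wb"))
    cv2.imwrite(f"pics/{n}0.png",cv2.resize(s["frame"][:,:,::-1],(800,600),interpolation=cv2.INTER_CUBIC))
    print(n,s["K"],s["dist"],s["pose"])
E
```

```text
pics
{'time': 0.0, 'q': array([ 1.19741323e+00,  3.51242065e-01,  1.65241350e+00, -7.91016368e-06,
        1.13907204e+00, -8.46210305e-02]), 'qd': array([-1.91872699e-03,  9.00231769e-05, -6.69769933e-05, -6.84786015e-04,
        1.33899350e-03,  5.26216461e-04]), 'joint_torque': array([-5.03358060e-04, -4.97311485e+01, -2.85258490e+01,  6.98916265e-02,
        2.55383912e-02, -1.13667945e-04]), 'tool_pos': array([0.15649107, 0.52692929, 0.22610225]), 'ee_rot': array([-4.51970846e-01, -3.10865710e+00,  1.73866310e-03]), 'contact_force': array([-0.35543964,  0.2503394 ,  0.47981384]), 'moment': array([-0.00423649, -0.02985184, -0.00066849]), 'opening': 0.09288549711558985}
top [[417.22276012   0.         254.210672  ]
 [  0.         417.22276012 193.34288396]
 [  0.           0.           1.        ]] [0.00494714 0.         0.         0.         0.        ] [[-1.27606204e-03 -9.98539401e-01  5.40132954e-02  5.04700500e-01]
 [-9.99912550e-01  5.63110422e-04 -1.32127192e-02  8.61655786e-04]
 [ 1.31630052e-02 -5.40254322e-02 -9.98452797e-01  1.57606384e+00]
 [ 0.00000000e+00  0.00000000e+00  0.00000000e+00  1.00000000e+00]]
scene [[419.56055261   0.         254.13955188]
 [  0.         419.56055261 192.12774492]
 [  0.           0.           1.        ]] [-0.07859484  0.          0.          0.          0.        ] [[ 0.72919822  0.49507305 -0.4724115   1.27421851]
 [ 0.68425267 -0.53584877  0.49463561 -0.72076509]
 [-0.00826036 -0.68393624 -0.72949503  1.15684738]
 [ 0.          0.          0.          1.        ]]
```

View pics/top0.png

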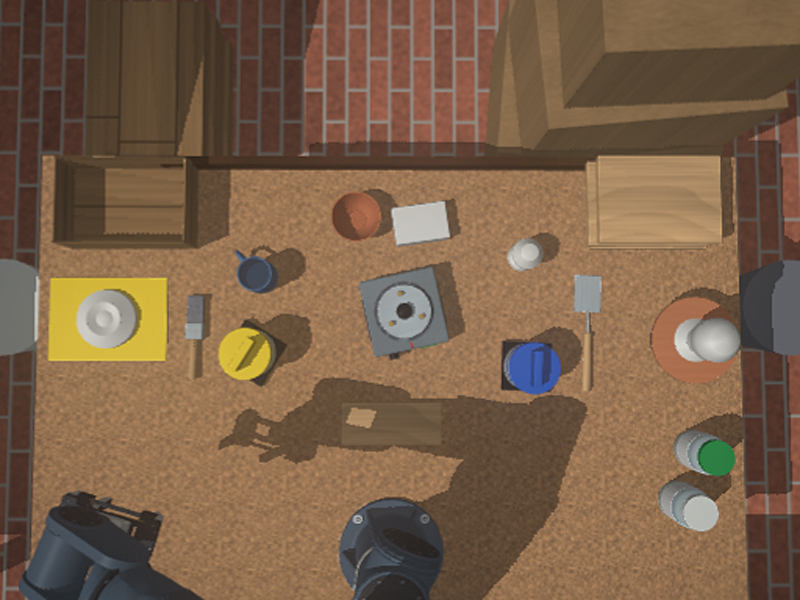

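View pics/scene0.png

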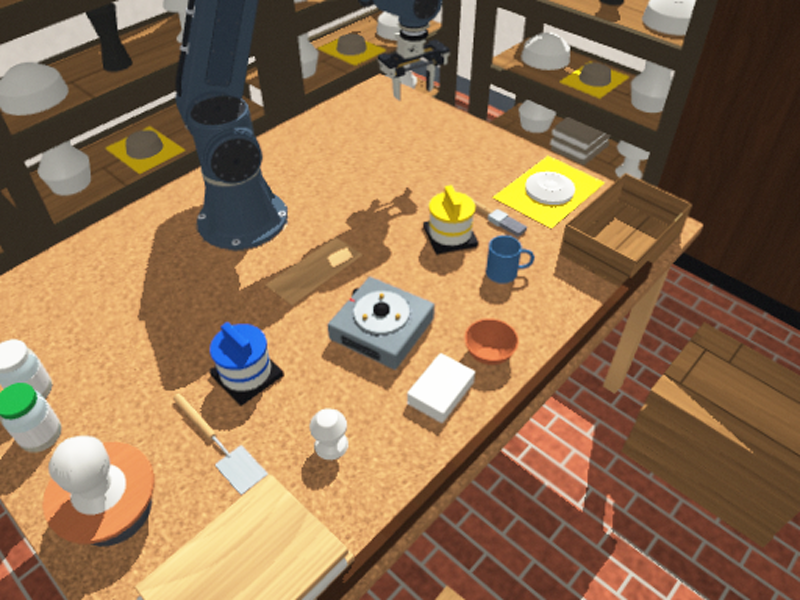

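The top view shows the blue jar at about (531,367), with its bar running roughly along the image column, the mixer turntable at (404,310) with its three pins visible, and the yellow jar at (247,352). Next I'll enlarge the mixer and the blue jar.

```bash
python3 - <<'E'
import cv2,pickle,numpy as np
f=pickle.load(open("pics/top0.pkl","rb"))["frame"][:,:,::-1]
a=f[165:235,225:295];b=f[210:260,315:365]
A=cv2.resize(a,(420,420),interpolation=cv2.INTER_CUBIC)
B=cv2.resize(b,(380,420),interpolation=cv2.INTER_CUBIC) if 0 else cv2.resize(b,(350,350),interpolation=cv2.INTER_CUBIC)
c=np.zeros((420,780,3),np.uint8);c[:,:420]=A;c[:350,430:]=B
cv2.imwrite("pics/crop1.png",c)
E
```

```text
(no output)
```

View pics/crop1.png

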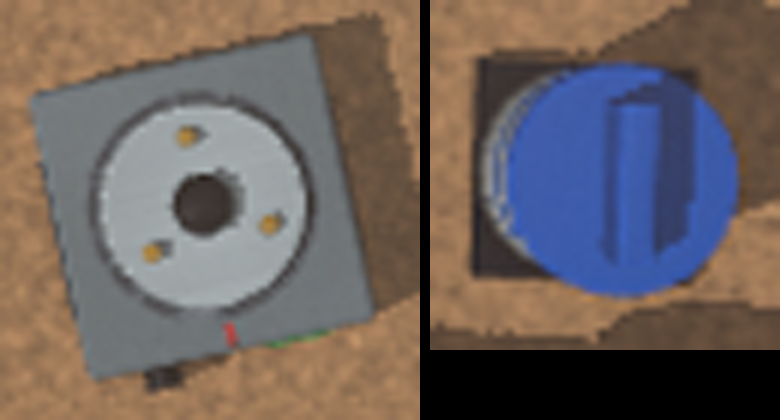

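Left crop (mixer): disc centre is about (203,202) and the pins are at (188,135), (270,223) and (152,252). Right crop (jar): lid circle centre is about (622,180), the bar top spans x 618–660, y 102–262, and the foot's left edge runs (477,58)–(472,277).

```bash
cat > h.py <<'E'
import cv2,numpy as np
def toworld(s,uv,z):
    n=cv2.undistortPoints(np.array(uv,float).reshape(-1,1,2),s["K"],np.array(s["dist"]))[:,0]
    d=np.c_[n,np.ones(len(n))]@s["pose"][:3,:3].T; c=s["pose"][:3,3]
    z=np.broadcast_to(z,len(n))
    return c+d*((z-c[2])/d[:,2])[:,None]
E
python3 - <<'E'
import pickle,numpy as np
from h import *
s=pickle.load(open("pics/top0.pkl","rb"))
m=lambda p:(np.array(p,float)+.5)/6-.5+[225,165]
j=lambda p:(np.array(p,float)-[430,0]+.5)/7-.5+[315,210]
a=toworld(s,m([(203,202)]),.07);print("disc",a)
print("disc edges",toworld(s,m([(97,202),(308,202),(203,97),(203,308)]),.07)[:,:2])
h=toworld(s,m([(33,98),(310,35),(374,315),(95,380)]),.062);print("housing",h.mean(0),np.linalg.norm(h-np.roll(h,1,0),axis=1))
for k in range(4):
    e=h[k]-h[k-1];print(np.degrees(np.arctan2(e[1],e[0]))%90,end=" ")
p=toworld(s,m([(188,135),(270,223),(152,252)]),.08);c=p.mean(0);print("\npins c",c)
d=p-c;print(np.hypot(d[:,0],d[:,1]),np.degrees(np.arctan2(d[:,1],d[:,0])),np.degrees(np.arctan2(d[:,1],d[:,0]))%120)
l=toworld(s,j([(622,180)]),.106);print("lid",l);e=toworld(s,j([(505,180),(740,180),(622,63),(622,297)]),.106);print(e[:,:2])
b=toworld(s,j([(619,103),(660,103),(655,262),(614,265)]),.141);print("bar",b.mean(0),np.linalg.norm(b-np.roll(b,1,0),axis=1))
for q in (b[0]-b[3],b[1]-b[2]):print(np.degrees(np.arctan2(q[1],q[0])))
f=toworld(s,j([(477,58),(472,277)]),.018);q=f[0]-f[1];print("foot",f,np.linalg.norm(q),np.degrees(np.arctan2(q[1],q[0])))
sp=toworld(s,m([(203,205)]),.086);print("spig",sp)
E
```

```text
disc [[ 0.56840764 -0.03424542  0.07      ]]
disc edges [[ 0.56845361  0.02957135]
 [ 0.56836236 -0.09752961]
 [ 0.63183985 -0.03436087]
 [ 0.50466349 -0.03412913]]
housing [ 0.56598974 -0.03449092  0.062     ] [0.17462064 0.17254848 0.17420383 0.17300379]
12.45557965109647 12.855559880856873 12.604212343863935 12.992743556023214 
pins c [ 0.56721849 -0.03421852  0.08      ]
[0.04194719 0.04157804 0.04233297] [  12.55886076 -106.53742594  133.44142997] [12.55886076 13.46257406 13.44142997]
lid [[ 0.43625712 -0.32732443  0.106     ]]
[[ 0.43635704 -0.26839592]
 [ 0.43615863 -0.38680463]
 [ 0.49495797 -0.32807833]
 [ 0.37781643 -0.32656898]]
bar [ 0.43634628 -0.32687072  0.141     ] [0.07922554 0.02019848 0.07777945 0.02020604]
-2.510988466177447
-2.5890306907529235
foot [[ 0.49713504 -0.27023046  0.018     ]
 [ 0.38095502 -0.26639058  0.018     ]] 0.11624345115690202 -1.8930044591885593
spig [[ 0.56594192 -0.03386919  0.086     ]]
```

```bash
cat >> h.py <<'E'
from scipy.spatial.transform import Rotation as Ro
def go(x,y,z,yaw):
    "cm shift in tool axes and roll (deg) to world TCP x,y,z with tool y axis at yaw deg"
    from cell import r
    o=r.observe();R=Ro.from_rotvec(o["ee_rot"]).as_matrix()
    t=R.T@(np.array([x,y,z])-o["tool_pos"])*100
    now=np.degrees(np.arctan2(R[1,1],R[0,1]))
    print("shift",t.round(2),"roll",round(-((yaw-now+180)%360-180),2),"| t",o["time"],"pos",o["tool_pos"].round(4),"yaw",now.round(2),"tilt",np.degrees(np.arccos(-R[2,2])).round(2),"F",o["contact_force"].round(1),"M",o["moment"].round(2),"open",round(o["opening"],4),"q6",o["q"][5].round(2))
E
python3 -c "
from h import go
go(.4363,-.327,.226,-92.3)"
```

```text
shift [-51.14 -73.89   0.09] roll 165.76 | t 0.1 pos [0.1565 0.5269 0.2262] yaw 73.46 tilt 0.06 F [ 0.  -0.5 -0.1] M [0.   0.01 0.07] open 0.0931 q6 -0.08
```

```bash
python3 -m crank '[-3.4,-4.9,0,10.6,0,-6.8,-9.8,0,21.2,0,-10.2,-14.7,0,31.8,0,-13.6,-19.6,0,42.4,0,-17,-24.6,0,53,0]'; python3 -c "
from h import go
go(.4363,-.327,.226,-92.3)"
```

```text
time: 0.72
tool_pos: [0.2495, 0.241, 0.2263]
ee_rot: [1.798, 2.575, -0.001]
contact_force: [0.9, -0.3, -0.8]
opening: 0.0927
shift [-59.76  -2.03   0.09] roll 112.45 | t 0.725 pos [0.2495 0.241  0.2263] yaw 20.15 tilt 0.05 F [ 0.9 -0.3 -0.8] M [-0.08 -0.03 -0.01] open 0.0927 q6 0.28
```

```bash
python3 -m crank '[-6,-0.2,0,10.6,0,-12,-0.4,0,21.2,0,-18,-0.6,0,31.8,0,-24,-0.8,0,42.4,0,-30,-1,0,53,0]'; python3 -c "
from h import go
go(.4363,-.327,.226,-92.3)"
```

```text
time: 1.35
tool_pos: [0.3435, -0.0462, 0.2267]
ee_rot: [2.763, 1.493, 0.0]
contact_force: [1.9, 1.7, 0.7]
opening: 0.0931
shift [-18.41  23.15   0.11] roll 59.07 | t 1.35 pos [ 0.3435 -0.0462  0.2267] yaw -33.23 tilt 0.06 F [1.9 1.7 0.7] M [-0.04  0.09 -0.01] open 0.0931 q6 0.31
```

```bash
python3 -m crank '[-3.6,4.6,0,10.6,0,-7.3,9.2,0,21.2,0,-11,13.9,0,31.8,0,-14.7,18.5,0,42.4,0,-18.4,23.15,0,53,0]'; python3 -m crank '[0,0,0,6,0,0,0,0,6,0]'; python3 -c "
from h import go
go(.4363,-.327,.136,-92.3)"
```

```text
time: 1.98
tool_pos: [0.4365, -0.3289, 0.2268]
ee_rot: [3.14, 0.093, 0.0]
contact_force: [1.6, 0.8, 0.4]
opening: 0.0931
time: 2.22
tool_pos: [0.4362, -0.3291, 0.2261]
ee_rot: [-3.14, 0.071, 0.001]
contact_force: [-0.3, 1.5, 0.5]
opening: 0.0929
shift [ 0.01 -0.2   9.01] roll -0.29 | t 2.225 pos [ 0.4362 -0.3291  0.2261] yaw -92.59 tilt 0.04 F [-0.3  1.5  0.5] M [-0.    0.17  0.05] open 0.0929 q6 0.88
```

```bash
python3 -m crank '[0,-0.2,3,0,0,0,-0.2,6,0,0,0,-0.2,8.5,0,0,0,-0.2,10.2,0,0,0,-0.2,10.9,0,0]'; python3 -c "
from h import go
go(.4363,-.327,.117,-92.3)"; python3 -m crank '[0,0,0,0,1,0,0,0,0,1,0,0,0,0,1,0,0,0,0,1,0,0,0,0,1]' 40;python3 -m crank '[0,0,0,0,1,0,0,0,0,1,0,0,0,0,1]' 40; python3 -c "
from h import go
go(.4363,-.327,.117,-92.3)"
```

```text
time: 2.85
tool_pos: [0.4361, -0.3266, 0.1166]
ee_rot: [-3.14, 0.069, 0.002]
contact_force: [0.2, -0.2, 0.4]
opening: 0.0933
shift [ 0.02  0.04 -0.04] roll -0.2 | t 2.85 pos [ 0.4361 -0.3266  0.1166] yaw -92.5 tilt 0.08 F [ 0.2 -0.2  0.4] M [-0.06  0.17  0.01] open 0.0933 q6 0.89
time: 3.48
tool_pos: [0.4361, -0.3266, 0.1168]
ee_rot: [-3.14, 0.069, 0.002]
contact_force: [-0.6, 0.5, 0.3]
opening: 0.0473
time: 3.85
tool_pos: [0.436, -0.3261, 0.1167]
ee_rot: [-3.139, 0.069, 0.002]
contact_force: [0.3, 0.1, -5.9]
opening: 0.02
shift [ 0.03  0.09 -0.03] roll -0.21 | t 3.85 pos [ 0.436  -0.3261  0.1167] yaw -92.51 tilt 0.13 F [ 0.3  0.1 -5.9] M [ 0.23  0.2  -0.03] open 0.02 q6 0.89
```

```bash
python3 -m crank '[0,0,-1,0,1,0,0,-3.5,0,1,0,0,-7,0,1,0,0,-10.5,0,1,0,0,-14,0,1]'; python3 -c "
from h import *
from cell import snapshot
s=snapshot('scene');cv2.imwrite('pics/scene1.png',cv2.resize(s['frame'][:,:,::-1],(800,600)))
go(.567,-.034,.257,-77)"
```

```text
time: 4.47
tool_pos: [0.4358, -0.3261, 0.2577]
ee_rot: [-3.139, 0.069, 0.004]
contact_force: [0.1, 0.1, -7.1]
opening: 0.0201
shift [ 11.69 -29.87   0.53] roll -15.51 | t 4.525 pos [ 0.4372 -0.3272  0.2625] yaw -92.51 tilt 0.2 F [ 0.8 -1.  -0.2] M [-0.13  0.19  0.01] open 0.0197 q6 0.89
```

View pics/scene1.png

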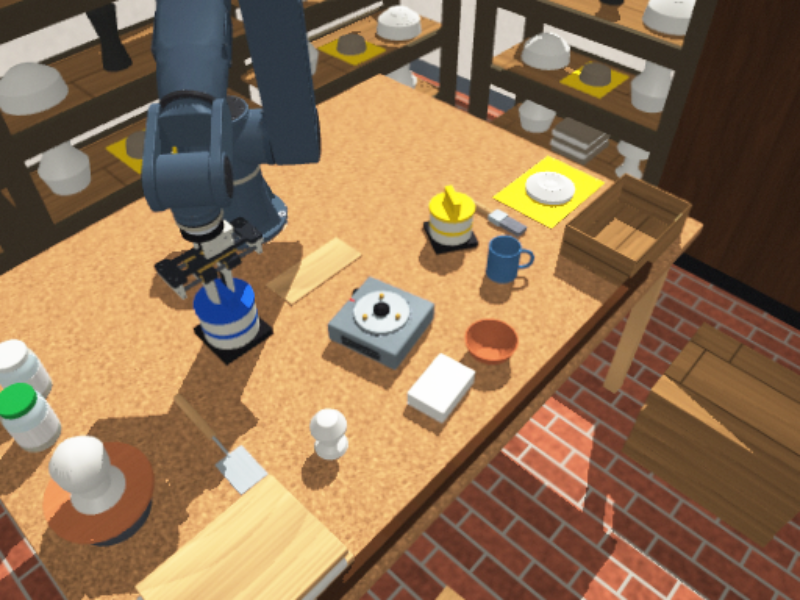

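The blue jar is held upright in the gripper and lifted clear, with its lid at about (225,300). The other items are where they were.

```bash
python3 -m crank '[1,-2.6,0,-2,1,3,-8,0,-4,1,5,-13,0,-7,1,7,-18,0,-10,1,8.5,-21.8,0,-12,1]'; python3 -m crank '[0,0,0,0,1,0,0,0,0,1]'; python3 -c "
from h import *
go(.567,-.034,.257,-77)"
```

```text
time: 5.15
tool_pos: [0.5318, -0.1111, 0.2615]
ee_rot: [3.129, 0.263, 0.002]
contact_force: [-0.0, -0.7, -6.9]
opening: 0.0196
time: 5.4
tool_pos: [0.5313, -0.1112, 0.2607]
ee_rot: [3.129, 0.264, 0.0]
contact_force: [-0.3, -1.5, -6.6]
opening: 0.0197
shift [ 4.81 -7.01  0.35] roll -3.37 | t 5.4 pos [ 0.5313 -0.1112  0.2607] yaw -80.37 tilt 0.1 F [-0.3 -1.5 -6.6] M [-0.04  0.21 -0.06] open 0.0197 q6 1.11
```

```bash
python3 -m crank '[1.2,-1.8,0.3,-0.8,1,2.4,-3.5,0.3,-1.6,1,3.6,-5.3,0.3,-2.4,1,4.8,-7,0.3,-3.4,1,4.8,-7,0.3,-3.4,1]'; python3 -m crank '[0,0,0.8,0,1,0,0,1.8,0,1,0,0,2.8,0,1,0,0,3.6,0,1,0,0,4.1,0,1]';python3 -m crank '[0,0,0,0,1,0,0,0,0,1]'; python3 -c "
from h import *
from cell import snapshot
s=snapshot('top');f=s['frame'][:,:,::-1]
cv2.imwrite('pics/top2.png',cv2.resize(f[150:250,205:315],(660,600),interpolation=cv2.INTER_CUBIC))
go(.567,-.034,.197,-76.9)"
```

```text
time: 6.02
tool_pos: [0.5674, -0.0331, 0.2574]
ee_rot: [3.119, 0.359, 0.0]
contact_force: [-0.8, -0.4, -7.5]
opening: 0.0202
time: 6.65
tool_pos: [0.5672, -0.0332, 0.2158]
ee_rot: [3.12, 0.359, -0.001]
contact_force: [-0.1, -0.1, -7.7]
opening: 0.0197
time: 6.9
tool_pos: [0.5674, -0.0332, 0.216]
ee_rot: [3.119, 0.359, -0.0]
contact_force: [0.2, 0.3, -7.6]
opening: 0.0197
shift [-0.06  0.06  1.91] roll 0.02 | t 6.95 pos [ 0.5674 -0.0332  0.2161] yaw -76.88 tilt 0.09 F [-0.   0.7 -6.5] M [-0.05  0.15 -0.06] open 0.0199 q6 1.2
```

```bash
python3 -m crank '[-0.06,0.06,0.4,0,1,-0.06,0.06,0.8,0,1,-0.06,0.06,1.2,0,1,-0.06,0.06,1.5,0,1,-0.06,0.06,1.7,0,1]';python3 -m crank '[0,0,0.1,0,1,0,0,0.2,0,1,0,0,0.3,0,1]'; python3 -c "
from h import *
go(.567,-.034,.187,-76.9)"
```

```text
time: 7.58
tool_pos: [0.5669, -0.0339, 0.1989]
ee_rot: [3.119, 0.359, -0.0]
contact_force: [0.5, -0.1, -6.5]
opening: 0.0196
time: 7.95
tool_pos: [0.5675, -0.0339, 0.1974]
ee_rot: [3.119, 0.359, 0.003]
contact_force: [-3.2, 1.1, 13.6]
opening: 0.0196
shift [-0.05 -0.01  1.04] roll 0.02 | t 7.95 pos [ 0.5675 -0.0339  0.1974] yaw -76.88 tilt 0.15 F [-3.2  1.1 13.6] M [0.6  1.34 0.11] open 0.0196 q6 1.2
```

```bash
P='from h import *
go(.567,-.034,.187,-76.9)'; python3 -m crank '[-0.05,0,0.1,1,1,-0.05,0,0.1,2,1,-0.05,0,0.1,3,1,-0.05,0,0.1,4,1,-0.05,0,0.1,5,1]'; python3 -c "$P";python3 -m crank '[0,0,0.05,-2,1,0,0,0.05,-4,1,0,0,0.05,-6,1,0,0,0.05,-8,1,0,0,0.05,-10,1]'; python3 -c "$P"
```

```text
time: 8.57
tool_pos: [0.5667, -0.0336, 0.197]
ee_rot: [3.133, 0.221, 0.002]
contact_force: [-5.2, 3.3, 4.8]
opening: 0.0197
shift [0.02 0.04 1.  ] roll -5.02 | t 8.575 pos [ 0.5667 -0.0336  0.197 ] yaw -81.92 tilt 0.09 F [-5.2  3.3  4.8] M [1.03 1.6  0.13] open 0.0197 q6 1.29
time: 9.2
tool_pos: [0.5672, -0.0329, 0.1965]
ee_rot: [-3.102, -0.497, -0.004]
contact_force: [0.2, 7.0, -0.5]
opening: 0.0196
shift [-0.05  0.1   0.95] roll 5.09 | t 9.2 pos [ 0.5672 -0.0329  0.1965] yaw -71.81 tilt 0.16 F [ 0.2  7.  -0.5] M [ 1.99 -0.03 -0.01] open 0.0196 q6 1.11
```

```bash
P='from h import *
go(.567,-.034,.187,-76.9)'; python3 -m crank '[0,0.1,0.15,0,1,0,0.1,0.15,1,1,0,0.1,0.15,2,1,0,0.1,0.15,2.5,1,0,0.1,0.15,3,1]'; python3 -c "$P";python3 -m crank '[0,0,0.05,0.7,1,0,0,0.05,1.4,1,0,0,0.05,2.1,1,0,0,0.05,2.8,1,0,0,0.05,3.5,1]'; python3 -c "$P"
```

```text
time: 9.82
tool_pos: [0.5678, -0.0333, 0.1961]
ee_rot: [-3.113, -0.417, -0.006]
contact_force: [-3.5, 6.0, 11.3]
opening: 0.0197
shift [-0.1   0.04  0.91] roll 2.15 | t 9.825 pos [ 0.5678 -0.0333  0.1961] yaw -74.75 tilt 0.23 F [-3.5  6.  11.3] M [1.91 1.38 0.18] open 0.0197 q6 1.16
time: 10.45
tool_pos: [0.5672, -0.033, 0.196]
ee_rot: [-3.123, -0.323, -0.004]
contact_force: [-5.7, 4.2, 6.8]
opening: 0.0202
shift [-0.04  0.1   0.89] roll -1.27 | t 10.45 pos [ 0.5672 -0.033   0.196 ] yaw -78.17 tilt 0.17 F [-5.7  4.2  6.8] M [1.52 1.87 0.25] open 0.0202 q6 1.22
```

```bash
P='from h import *
go(.567,-.034,.187,-76.9)'; python3 -m crank '[-0.1,-0.1,-0.1,0,1,-0.1,-0.1,0,-0.5,1,-0.1,-0.1,0.05,-1,1,-0.1,-0.1,0.1,-1.3,1,-0.1,-0.1,0.1,-1.3,1]'; python3 -c "$P";python3 -m crank '[0,0,0.05,-0.7,1,0,0,0.05,-1.4,1,0,0,0.05,-2.1,1,0,0,0.05,-2.8,1,0,0,0.05,-3.5,1]'; python3 -c "$P"
```

```text
time: 11.08
tool_pos: [0.5664, -0.0324, 0.1958]
ee_rot: [-3.119, -0.36, -0.005]
contact_force: [-3.4, 0.4, 8.3]
opening: 0.02
shift [0.02 0.17 0.88] roll 0.06 | t 11.075 pos [ 0.5664 -0.0324  0.1958] yaw -76.84 tilt 0.21 F [-3.4  0.4  8.3] M [0.51 1.19 0.04] open 0.02 q6 1.2
time: 11.7
tool_pos: [0.5668, -0.032, 0.1959]
ee_rot: [-3.106, -0.456, -0.007]
contact_force: [-1.9, 4.4, 6.7]
opening: 0.0198
shift [-0.04  0.2   0.89] roll 3.6 | t 11.7 pos [ 0.5668 -0.032   0.1959] yaw -73.3 tilt 0.29 F [-1.9  4.4  6.7] M [ 1.01  0.86 -0.11] open 0.0198 q6 1.14
```

No drop across ±5° of the measured pin angle. The bar and foot look the same after a half turn, so the jar is probably facing the other way, which puts the holes 60° off. I'll lift slightly and try +60°.

```bash
P='from h import *
go(.5667,-.0328,.1975,-16.9)'; python3 -m crank '[0,0,-0.7,0,1,0,0,-1.2,-7,1,0,0,-1.2,-16,1,0,0,-1.2,-25,1,0,0,-1.2,-32,1]'; python3 -m crank '[0,0,0,-7,1,0,0,0,-15,1,0,0,0,-22,1,0,0,0,-24.3,1,0,0,0,-24.3,1]'; python3 -c "$P"
```

```text
time: 12.32
tool_pos: [0.5666, -0.0324, 0.2075]
ee_rot: [-2.859, -1.302, -0.007]
contact_force: [1.4, -0.4, -7.0]
opening: 0.0199
time: 12.95
tool_pos: [0.5665, -0.0327, 0.2071]
ee_rot: [2.521, 1.874, 0.006]
contact_force: [-0.1, 0.2, -7.1]
opening: 0.0199
shift [-0.01  0.02  0.96] roll 0.15 | t 12.95 pos [ 0.5665 -0.0327  0.2071] yaw -16.75 tilt 0.21 F [-0.1  0.2 -7.1] M [-0.06  0.1  -0.02] open 0.0199 q6 0.15
```

```bash
P='from h import *
go(.5667,-.0328,.187,-16.9)'; python3 -m crank '[0,0,0.3,0,1,0,0,0.6,0,1,0,0,0.8,0,1,0,0,1.0,0,1,0,0,1.15,0,1]'; python3 -c "$P"; python3 -m crank '[0,0,0.1,0,1,0,0,0.15,0,1,0,0,0.2,0,1]';  python3 -c "$P"
```

```text
time: 13.58
tool_pos: [0.5668, -0.0325, 0.1961]
ee_rot: [2.521, 1.874, 0.007]
contact_force: [-2.0, 2.3, 5.7]
opening: 0.0196
shift [-0.03 -0.    0.91] roll 0.15 | t 13.575 pos [ 0.5668 -0.0325  0.1961] yaw -16.75 tilt 0.25 F [-2.   2.3  5.7] M [ 0.25  1.02 -0.08] open 0.0196 q6 0.15
time: 13.95
tool_pos: [0.5671, -0.0324, 0.196]
ee_rot: [2.52, 1.873, 0.008]
contact_force: [-6.3, 1.8, 15.8]
opening: 0.0197
shift [-0.05 -0.03  0.9 ] roll 0.15 | t 13.95 pos [ 0.5671 -0.0324  0.196 ] yaw -16.75 tilt 0.32 F [-6.3  1.8 15.8] M [0.35 2.09 0.04] open 0.0197 q6 0.15
```

```bash
P='from h import *
go(.5667,-.0328,.187,-16.9)'; python3 -m crank '[-0.03,-0.08,0,0.7,1,-0.03,-0.08,0,1.4,1,-0.03,-0.08,0,2.1,1,-0.03,-0.08,0,2.8,1,-0.03,-0.08,0,3.5,1]'; python3 -c "$P"; python3 -m crank '[0,0,0.05,-1,1,0,0,0.05,-2,1,0,0,0.05,-3,1,0,0,0.05,-3.7,1,0,0,0.05,-4.4,1]';  python3 -c "$P"; python3 -m crank '[0,0,0.05,-0.7,1,0,0,0.05,-1.4,1,0,0,0.05,-2.1,1,0,0,0.05,-2.8,1,0,0,0.05,-3.5,1]';  python3 -c "$P"
```

```text
time: 14.58
tool_pos: [0.5664, -0.0325, 0.1962]
ee_rot: [2.577, 1.794, 0.009]
contact_force: [-1.3, 1.1, 1.6]
opening: 0.02
shift [-0.02  0.03  0.92] roll -3.39 | t 14.575 pos [ 0.5664 -0.0325  0.1962] yaw -20.29 tilt 0.34 F [-1.3  1.1  1.6] M [0.14 0.44 0.23] open 0.02 q6 0.21
time: 15.2
tool_pos: [0.566, -0.0321, 0.196]
ee_rot: [2.506, 1.893, 0.008]
contact_force: [-5.3, 3.4, 6.0]
opening: 0.02
shift [-0.05  0.08  0.9 ] roll 1.02 | t 15.2 pos [ 0.566  -0.0321  0.196 ] yaw -15.88 tilt 0.3 F [-5.3  3.4  6. ] M [ 0.45  1.52 -0.31] open 0.02 q6 0.13
time: 15.82
tool_pos: [0.5658, -0.032, 0.196]
ee_rot: [2.447, 1.969, 0.008]
contact_force: [-4.0, 2.6, 6.8]
opening: 0.02
shift [-0.06  0.11  0.9 ] roll 4.54 | t 15.825 pos [ 0.5658 -0.032   0.196 ] yaw -12.36 tilt 0.29 F [-4.   2.6  6.8] M [ 0.21  1.31 -0.33] open 0.02 q6 0.07
```

```bash
cat > p.py <<'E'
from h import *
go(.5667,-.0328,.187,-16.9)
E
python3 -m crank '[0,0,-0.08,2,1,0,0,-0.08,4.5,1,0,0,-0.08,4.5,1]' >/dev/null; python3 p.py
python3 -m crank '[0,0.1,0,0,1,0,0.2,0,0,1,0,0.2,0,0,1]' >/dev/null; python3 p.py
python3 -m crank '[0,-0.2,0,0,1,0,-0.4,0,0,1,0,-0.4,0,0,1]' >/dev/null; python3 p.py
python3 -m crank '[0,0.2,0,0,1,0.15,0.2,0,0,1,0.2,0.2,0,0,1]' >/dev/null; python3 p.py
python3 -m crank '[-0.2,0,0,0,1,-0.4,0,0,0,1,-0.4,0,0,0,1]' >/dev/null; python3 p.py
```

```text
shift [-0.04  0.12  0.93] roll 0.02 | t 16.2 pos [ 0.5657 -0.0321  0.1963] yaw -16.88 tilt 0.27 F [ 0.9 -0.6 -6.7] M [-0.21  0.04  0.01] open 0.0197 q6 0.15
shift [-0.05 -0.01  0.92] roll 0.03 | t 16.575 pos [ 0.567  -0.0324  0.1962] yaw -16.87 tilt 0.22 F [-3.8  3.2  1.2] M [ 0.36  1.46 -0.1 ] open 0.0196 q6 0.15
shift [-0.05  0.33  0.93] roll 0.03 | t 16.95 pos [ 0.5636 -0.0314  0.1963] yaw -16.87 tilt 0.27 F [ 3.8 -0.1 -4.3] M [-0.24 -0.9  -0.05] open 0.0197 q6 0.15
shift [-0.23  0.15  0.91] roll 0.04 | t 17.325 pos [ 0.5659 -0.0302  0.1961] yaw -16.86 tilt 0.22 F [-1.  -1.3 -4.3] M [-0.62  0.39 -0.03] open 0.0195 q6 0.16
shift [0.12 0.13 0.94] roll 0.02 | t 17.7 pos [ 0.5651 -0.0336  0.1964] yaw -16.88 tilt 0.32 F [ 2.   4.3 -1.9] M [ 1.25 -0.23 -0.  ] open 0.0199 q6 0.15
```

```bash
sed -i 's/go(.*/go(.5653,-.0314,.187,-16.9)/' p.py
python3 -m crank '[0.22,-0.04,0,0,1,0.22,-0.04,0,0,1,0.22,-0.04,0.05,0,1,0.22,-0.04,0.1,0,1,0.22,-0.04,0.1,0,1]' >/dev/null; python3 p.py
python3 -m crank '[0,0,0.05,0.7,1,0,0,0.05,1.4,1,0,0,0.05,2.1,1,0,0,0.05,2.8,1,0,0,0.05,3.5,1]' >/dev/null; python3 p.py
python3 -m crank '[0,0,0.05,-1,1,0,0,0.05,-2,1,0,0,0.05,-3,1,0,0,0.05,-3.7,1,0,0,0.05,-4.4,1]'>/dev/null; python3 p.py
python3 -m crank '[0,0,0.05,-0.7,1,0,0,0.05,-1.4,1,0,0,0.05,-2.1,1,0,0,0.05,-2.8,1,0,0,0.05,-3.5,1]'>/dev/null; python3 p.py
```

```text
shift [-0.01 -0.02  0.91] roll 0.02 | t 18.325 pos [ 0.5655 -0.0314  0.1961] yaw -16.88 tilt 0.34 F [-2.8  1.3  6. ] M [ 0.02  0.88 -0.12] open 0.0201 q6 0.15
shift [ 0.01 -0.08  0.91] roll -3.49 | t 18.95 pos [ 0.566  -0.0318  0.1961] yaw -20.39 tilt 0.37 F [-0.1 -0.8  4.9] M [-0.54  0.38  0.3 ] open 0.0198 q6 0.21
shift [ 0.   -0.11  0.91] roll 0.88 | t 19.575 pos [ 0.5663 -0.0318  0.1961] yaw -16.02 tilt 0.42 F [-1.5  2.1  6.6] M [ 0.08  0.7  -0.24] open 0.0197 q6 0.14
shift [-0.   -0.13  0.91] roll 4.36 | t 20.2 pos [ 0.5665 -0.0317  0.1961] yaw -12.54 tilt 0.47 F [-1.4  2.3  7. ] M [ 0.1   0.75 -0.22] open 0.0198 q6 0.08
```

```bash
sed -i 's/go(.*/go(.566,-.0325,.1963,-76.9)/' p.py
python3 -m crank '[0,0,-0.7,0,1,0,0,-1.0,8,1,0,0,-1,18,1,0,0,-1,27,1,0,0,-1,34,1]'>/dev/null; python3 p.py; python3 -m crank '[0,0,0,8,1,0,0,0,17,1,0,0,0,26,1,0,0,0,30.4,1,0,0,0,30.4,1]'>/dev/null; python3 p.py
```

```text
shift [-0.06  0.05  0.91] roll 30.06 | t 20.825 pos [ 0.5661 -0.0318  0.2054] yaw -46.84 tilt 0.41 F [-0.2  0.2 -7. ] M [-0.07  0.15  0.  ] open 0.0198 q6 0.68
shift [0.   0.07 0.86] roll -0.33 | t 21.45 pos [ 0.5658 -0.0318  0.2049] yaw -77.23 tilt 0.35 F [-1.  -0.2 -7.3] M [-0.04  0.21  0.02] open 0.0196 q6 1.21
```

```bash

python3 -m crank '[0,0,0.4,0,1,0,0,0.7,0,1,0,0,0.88,0,1,0,0,0.88,0,1]' >/dev/null; python3 p.py
python3 -m crank '[0.1,0,0,0,1,0.2,0,0,0,1,0.2,0,0,0,1]' >/dev/null; python3 p.py
python3 -m crank '[-0.2,0,0,0,1,-0.4,0,0,0,1,-0.4,0,0,0,1]' >/dev/null; python3 p.py
python3 -m crank '[0.2,0,0,0,1,0.2,0.15,0,0,1,0.2,0.2,0,0,1]' >/dev/null; python3 p.py
python3 -m crank '[0,-0.2,0,0,1,0,-0.4,0,0,1,0,-0.4,0,0,1]' >/dev/null; python3 p.py
```

```text
shift [ 0.02  0.09 -0.04] roll -0.31 | t 21.95 pos [ 0.5657 -0.0317  0.1959] yaw -77.21 tilt 0.34 F [-0.7  0.6 -6.8] M [ 0.15  0.25 -0.01] open 0.0197 q6 1.21
shift [-0.15  0.09 -0.05] roll -0.3 | t 22.325 pos [ 0.5673 -0.0313  0.1958] yaw -77.2 tilt 0.29 F [-3.6 -0.9 -4.4] M [-0.06  1.19  0.06] open 0.0194 q6 1.21
shift [ 0.2   0.08 -0.  ] roll -0.31 | t 22.7 pos [ 0.5639 -0.0322  0.1962] yaw -77.21 tilt 0.37 F [ 1.9  0.6 -4.6] M [ 0.29 -0.37 -0.01] open 0.0198 q6 1.2
shift [ 0.   -0.06 -0.01] roll -0.33 | t 23.075 pos [ 0.5661 -0.0331  0.1962] yaw -77.23 tilt 0.4 F [ 0.3  5.5 -4.4] M [ 1.7   0.36 -0.01] open 0.0193 q6 1.2
shift [ 0.01  0.33 -0.02] roll -0.32 | t 23.45 pos [ 0.5651 -0.0293  0.1961] yaw -77.22 tilt 0.37 F [-0.8 -0.  -7.7] M [-0.08  0.19 -0.02] open 0.0197 q6 1.21
```

```bash
sed -i 's/go(.*/go(.5654,-.031,.187,-76.9)/' p.py
python3 -m crank '[0,0.15,0,-0.3,1,0,0.15,0,-0.3,1,0,0.15,0.05,-0.3,1,0,0.15,0.12,-0.3,1,0,0.15,0.12,-0.3,1]' >/dev/null; python3 p.py
python3 -m crank '[0,0,0.05,0.7,1,0,0,0.05,1.4,1,0,0,0.05,2.1,1,0,0,0.05,2.8,1,0,0,0.05,3.5,1]' >/dev/null; python3 p.py
python3 -m crank '[0,0,0.05,-1,1,0,0,0.05,-2,1,0,0,0.05,-3,1,0,0,0.05,-3.7,1,0,0,0.05,-4.4,1]'>/dev/null; python3 p.py
python3 -m crank '[0,0,0.05,-0.7,1,0,0,0.05,-1.4,1,0,0,0.05,-2.1,1,0,0,0.05,-2.8,1,0,0,0.05,-3.5,1]'>/dev/null; python3 p.py
```

```text
shift [-0.01  0.02  0.78] roll -0.02 | t 24.075 pos [ 0.5654 -0.0308  0.1948] yaw -76.92 tilt 0.37 F [ 0.4 -0.6 -7.3] M [-0.02  0.12 -0.05] open 0.0199 q6 1.2
shift [-0.01  0.03  0.73] roll -3.51 | t 24.7 pos [ 0.5654 -0.0307  0.1943] yaw -80.41 tilt 0.35 F [ 0.3  1.2 -7.5] M [0.27 0.21 0.9 ] open 0.0198 q6 1.26
shift [-0.01  0.02  0.66] roll 0.92 | t 25.325 pos [ 0.5654 -0.0308  0.1936] yaw -75.98 tilt 0.35 F [-0.4 -0.7 -6.9] M [-0.05  0.16  0.02] open 0.0198 q6 1.18
shift [-0.01  0.03  0.61] roll 4.41 | t 25.95 pos [ 0.5654 -0.0307  0.1931] yaw -72.49 tilt 0.36 F [ 0.8  0.9 -8. ] M [ 0.22 -0.01 -0.98] open 0.0197 q6 1.12
```

The pins are in: z keeps falling with no upward force, and torque builds symmetrically at about ±3.5°. I'll centre the yaw and lower the jar.

```bash

python3 -m crank '[0,0,0,2,1,0,0,0,4,1,0,0,0.1,4,1,0,0,0.2,4,1,0,0,0.3,4,1]' >/dev/null; python3 p.py
python3 -m crank '[0,0,0.1,0,1,0,0,0.2,0,1,0,0,0.25,0,1,0,0,0.3,0,1,0,0,0.35,0,1]' >/dev/null; python3 p.py
```

```text
shift [-0.01  0.03  0.3 ] roll 0.42 | t 26.575 pos [ 0.5654 -0.0307  0.19  ] yaw -76.48 tilt 0.36 F [-0.5  0.4 -7.3] M [-0.04  0.14 -0.03] open 0.0204 q6 1.19
shift [-0.01  0.03 -0.05] roll 0.43 | t 27.2 pos [ 0.5654 -0.0307  0.1865] yaw -76.47 tilt 0.36 F [ 0.5 -0.8 -4.8] M [0.03 0.19 0.  ] open 0.0199 q6 1.19
```

```bash

python3 -m crank '[0,0,0.05,0,1,0,0,0.1,0,1,0,0,0.1,0,1]' >/dev/null; python3 p.py
python3 -m crank '[0,0,0.05,0,1,0,0,0.1,0,1,0,0,0.1,0,1]' >/dev/null; python3 p.py
```

```text
shift [-0.05  0.03 -0.07] roll 0.43 | t 27.575 pos [ 0.5658 -0.0306  0.1863] yaw -76.47 tilt 0.41 F [-1.2  1.8  5.2] M [ 0.24  0.73 -0.03] open 0.0199 q6 1.19
shift [-0.08  0.05 -0.09] roll 0.44 | t 27.95 pos [ 0.5661 -0.0304  0.1861] yaw -76.46 tilt 0.46 F [-2.   4.2  8.3] M [ 0.3   1.05 -0.05] open 0.0198 q6 1.19
```

Firm stop at z≈0.1862, 10 mm below the pin-top level, so the jar is home. I'll release the bar and retreat.

```bash

python3 -m crank '[-0.05,0.03,-0.05,0,1,-0.05,0.03,-0.05,0,0.6,-0.05,0.03,-0.05,0,0,-0.05,0.03,-0.05,0,0,-0.05,0.03,-0.05,0,0]';python3 -m crank '[0,0,0,0,0,0,0,0,0,0,0,0,0,0,0,0,0,0,0,0]'
python3 -m crank '[0,0,-1,0,0,0,0,-3,0,0,0,0,-6,0,0,0,0,-9,0,0,0,0,-12,0,0]';python3 -m crank '[-2,0,0,0,0,-6,0,0,0,0,-11,0,0,0,0,-16,0,0,0,0,-20,0,0,0,0]'
python3 -m crank '[0,0,0,0,0,0,0,0,0,0]'>/dev/null
python3 -c "
from h import *
from cell import snapshot
a=snapshot('top')['frame'][:,:,::-1];b=snapshot('scene')['frame'][:,:,::-1]
c=np.hstack([cv2.resize(a[130:250,200:320],(400,400),interpolation=2),cv2.resize(b[130:250,180:300],(400,400),interpolation=2)])
cv2.imwrite('pics/end.png',c)
cv2.imwrite('pics/end_top.png',a)"
```

```text
time: 28.58
tool_pos: [0.5657, -0.0308, 0.1866]
ee_rot: [-3.116, -0.37, -0.011]
contact_force: [0.3, 0.1, -0.7]
opening: 0.0554
time: 29.08
tool_pos: [0.5657, -0.0309, 0.1866]
ee_rot: [-3.116, -0.37, -0.011]
contact_force: [-0.4, 0.2, -0.5]
opening: 0.092
time: 29.7
tool_pos: [0.5649, -0.0314, 0.3084]
ee_rot: [-3.116, -0.37, -0.012]
contact_force: [-0.0, 0.6, -0.1]
opening: 0.0929
time: 30.32
tool_pos: [0.3688, -0.0784, 0.3074]
ee_rot: [-3.116, -0.37, -0.014]
contact_force: [0.4, -0.5, 0.2]
opening: 0.0931
```

View pics/end.png

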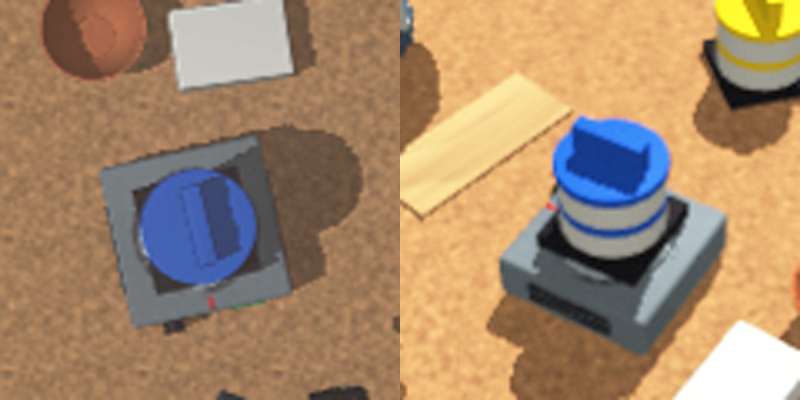

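View pics/end_top.png

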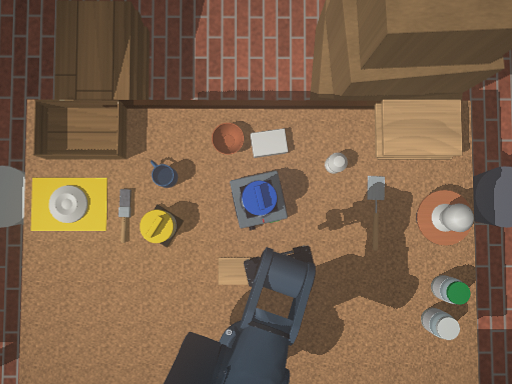

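The jar sits level and flush on the turntable: lid at (198,227) in the left crop, foot on the disc with no gap in the right crop. The bystanders are in place and the gripper is clear, so I'm handing in.

```bash
python3 -c "
from cell import r
print(r.job_done(), r.observe()['time'])"
```

```text
the job is handed in; nothing more can be done
the job is handed in; nothing more can be done
```

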